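Free the flared parts pan and press it home in its nest

TASK

Swing the hold-down bar right back, past upright, off the loose flared pan and leave it there; draw the pan out of its sloping cradle, set it upright in the matching nest (the outer pan on the foot plate) and press it down steadily, past the drag of the sprung pads, until its shoulder sits flush on the nest's rim all round. Do not slam or jam it, and leave the bearing, the tape measure and the brake pad where they are.

Things in the scene. Friction and masses are not known exactly. Their poses are not given: they have to be found in the camera images.
- pan: Loose aluminium pan, rectangular, open top, about 0.1 kg. Origin: centre of its underside; z up its axis, x across its short side, y along the long side. Up to 48 mm the body flares, outside 37 x 67 mm at the foot to 49 x 79 (walls lean 7 degrees); from 48 to 72 mm an upright collar, 58 x 88 mm, 3 mm wall: grip across its flat 58 mm. Starts in the cradle, tilted 30 degrees
- pan_shoulder (a point): On the pan's axis at the height of its shoulder (the underside of the collar), 48 mm above the pan's underside; axes as the pan's
- cradle: Fixed grey cradle, base 150 x 120 mm. Origin: on the bench under the seat centre; z up. The seat rises 30 degrees towards the cradle's +x, so the pan's mouth leans 30 degrees towards -x (roughly the robot); the pan's y lies along the cradle's y. Low lips (at most 26 mm) round the pan's foot, clear of the collar. With the bar back, the pan comes out along its tilted axis
- cradle_seat (a point): Centre of the sloping seat, 50 mm above the bench; the pan's underside centre rests here
- hold_bar (a joint): Angle of the hold-down bar (rad): 0 = along the slope, 2 mm above the pan's rim; 2.09 = vertical; 2.7 = stop, leaning well away from the robot. A stiff hinge: stays at any angle where it is left; about 1 to 2 N at the knob moves it
- bar_hinge (a point): Hinge axis of the bar, along the cradle's y, behind the pan: 82 mm up the slope from the seat centre and 78 mm out from the seat, between two ears (37 mm wide overall)
- bar_knob (a point): Centre of the black barrel knob on the free end of the bar, 150 mm from the hinge: a cylinder 22 mm across and 28 mm long, lying along the hinge axis, flat ends. The bar is flat steel, 16 mm wide, 6 mm thick, narrowing to an 8 mm stem at the knob
- nest: Fixed steel outer pan, open top, on a foot plate 100 x 130 mm. Origin: on the bench under its middle; z up, x across its short side, y along its long side. Flared hollow 52 x 82 mm at the mouth, same 7 degree lean, 56 mm deep, outside 62 x 92 mm at the rim. The pan goes in either way round, x along x, with 1.5 mm of play all round when home
- nest_mouth (a point): Centre of the nest's mouth, 62 mm above the bench; pan_shoulder is here when home. A sprung pad inside each long wall, 10 to 23 mm down, meets the pan about 20 mm before home; the drag grows to 9 to 14 N in all and holds the pan where it is left (its weight or a drop does not seat it), then shoulder on rim is a hard stop
- bearing: Steel ball bearing, 47 mm across, 14 mm high, lying flat on the bench; origin at the centre of its underside. Leave alone
- tape_measure: Yellow tape measure, 36 x 80 x 63 mm high; origin at the centre of its underside. Leave alone
- brake_pad: Dark brake pad, 42 x 89 x 14 mm, lying flat; origin at the centre of its underside. Leave alone

How it is judged:
On the way, in this order (a step that is already met when the one before it is completed fails the run):
1. the hold-down bar is swung back (more than 1.9 rad) while the pan is still in the cradle (value of joint hold_bar above 1.9 rad and distance between pan and cradle_seat below 0.02 m), for 0.2 s.
2. the pan is out of the cradle (its underside more than 60 mm from the seat) (distance between pan and cradle_seat above 0.06 m), for 0.1 s.
At the end, for the whole second after the job is handed in: The pan is upright in the nest (within 0.05 rad), its shoulder within 2.5 mm of the nest's rim height and 3.5 mm of its centre, at rest and released, and the bar still stands back (more than 1.9 rad) (z of pan_shoulder in the frame of nest_mouth between -0.0025 and 0.0025 m and horizontal distance between pan_shoulder and nest_mouth below 0.0035 m and angle between the z axis of pan and the z axis of nest, either way round below 0.05 rad and angle between pan's own z axis and vertical below 0.05 rad and linear speed of pan below 0.02 m/s and value of joint hold_bar above 1.9 rad); the robot touches nothing.
It fails at once if pan and nest pressed together with more than 60 N (slammed or jammed) (contact force between pan and nest above 60 N).
It fails at once if bearing moved more than 20 mm (distance of bearing from where it was at the start of the episode above 0.02 m).
It fails at once if tape measure moved more than 20 mm (distance of tape_measure from where it was at the start of the episode above 0.02 m).
It fails at once if brake pad moved more than 20 mm (distance of brake_pad from where it was at the start of the episode above 0.02 m).
It also fails if it takes over 51 s, if anything falls off the work surface, if the arm or the gripper's body presses on something with over 40 N, if the wrist force passes 120 N, or if a joint passes its speed limit or range.

ROBOT

A 6-joint arm with a two-finger parallel gripper is mounted at the origin on a cart in front of the work surface, level with it; the furniture and walls round the work are solid. World frame = base frame: x ahead of the robot, y to its left, z up, the work surface at z = 0. Lengths are in m, angles in rad, forces in N, time in s.
With the tool pointing down it reaches from about 0.375 to 0.9 m from the base axis. Payload 3.1 kg.
Tool frame: the origin (TCP) lies on the centre line of the jaws, within the pads' length; the fingertips stand 8 mm ahead of it and the grasp point (between the pads) lies 11 mm behind it; z points along the fingers, y is the line along which they close (so a half turn about z gives the same grasp; the last joint's range is limited). The gripper opens to 85 mm and grips with 20 to 120 N. Pads are 22 mm wide; open, the fingers measure 114 mm over their backs; the gripper's body (76 mm by 85 mm) begins 54 mm behind the grasp point. The pads swing forward as they close: fully open they stand 13 mm farther back than shut.
Start: joints at [0.948, 0.527, 1.433, -0, 1.181, -0.178], TCP at [0.269, 0.564, 0.239] pointing down, gripper open.
Joint ranges: [-3.08, 3.08], [-0.75, 2.2], [0.22, 2.44], [-1.43, 4.57], [0, 2.65], [-2.85, 2.85]. Speed limits (rad/s): [2.79, 2.79, 3.14, 3.14, 3.14, 3.14].

INTERFACE

Orientations are given as a 3x3 rotation matrix whose columns are the frame's x, y, z axes.
In Python, from plant import arm gives the robot as it stands.
- The arm moves only by the shell command python3 drive.py 'ROWS' [OPENING] [FORCE]. ROWS is one flat JSON list of numbers that holds 1 to 12 rows one after another, with no inner brackets; each row has 6 numbers: dx, dy, dz in fractions of the full range, 1 being 40 cm, then a rotation vector rx, ry, rz in normalised numbers (1 is 2 rad); each row shifts and turns the commanded pose from where the row before left it, along the tool's axes as they then stand; what a row does not reach is not made up. A row lasts 1/8 s, in which the tool goes at most 0.0625 m and 0.188 rad, less where a joint would pass 70% of its speed; a pose out of reach is approached as far as the arm can. OPENING is the finger opening in m, set as the command begins (- or left out keeps the last). The fingers move at their own pace and stop on an object; FORCE is the grip in N (left out, the last holds). Time passes only in rows, so rows that do not move let the fingers close. It prints the time, the measured TCP pose, the force, the opening and the grip force at its end. No shift or turn number may pass 1 either way. Input that does not fit is refused with a message, and nothing moves.
- arm.sense(): the state, without advancing time (a new reading comes with each control period).
- arm.capture(name): name is "scene" or "top" or "wrist"; returns a dict with "color" (400x640x3 uint8, red, green, blue), "fx", "fy", "cx", "cy" (pixels), "extrinsics" (4x4, takes a point from world to camera coordinates); the wrist camera has in their place "tool_from_camera" (4x4, takes a point from camera to tool coordinates, whose origin is the TCP and whose axes are the flange's). Camera axes: x right, y up, looking along -z (the intrinsics and any distortion apply to the point x, -y, -z); pixel columns grow to the right and rows downward; lengths in m; the calibration is good to about 2 mm. A picture is of the moment at which its call begins: read the wrist's pose just before it. There is no depth.
- arm.finish_job(): hands the job in; it is judged then, once.
The state is a dict: "clock": time; "joint_pos": joint angles; "qd": joint speeds; "effort": joint torques, N m; "ee_pos": TCP position; "eef_rot": TCP orientation; "ft_force": force on the tool from outside, world axes, zero at the start; "moment": the same for the moment, N m; "gripper_width": finger opening in m; "grasp_force": force on a finger pad.
Only numpy, scipy, OpenCV 4.12 (cv2) and the standard library are available. Lean on these libraries where they do the work, as an engineer would, in place of code of your own. Each camera call takes 0.05 s, during which the arm holds its last target. There are 200 camera calls.

## Working session

There is one attempt and no reset: what is moved stays moved. The work goes in short steps, Python scripts to look and compute and a shell command to move; the robot and the scene stay as the last step left them, time stands still between calls to the robot, and variables do not carry over. Pictures are saved under pics/ and viewed, at most 14 in all, crops included, and the job is handed in when it is done.

```bash
ls; mkdir -p pics
python3 - <<'E'
from plant import arm
import cv2,numpy as np,json
s=arm.sense();print({k:np.round(v,3).tolist() for k,v in s.items()})
for n in("scene","top"):
    c=arm.capture(n);cv2.imwrite(f"pics/{n}0.png",c["color"][:,:,::-1])
    print(n,{k:np.round(v,4).tolist() for k,v in c.items() if k!="color"})
E
```

```text
drive.py
pics
plant.py
{'clock': 0.0, 'joint_pos': [0.947, 0.528, 1.434, -0.0, 1.181, -0.178], 'qd': [-0.002, 0.001, -0.002, -0.001, 0.001, -0.0], 'effort': [0.001, -44.234, -17.803, -0.0, 0.008, 0.0], 'ee_pos': [0.269, 0.564, 0.238], 'eef_rot': [[-0.903, 0.43, -0.001], [0.43, 0.903, -0.002], [0.0, -0.002, -1.0]], 'ft_force': [-0.661, 1.158, -0.129], 'moment': [-0.032, -0.007, -0.013], 'grasp_force': 0.0, 'gripper_width': 0.085}
scene {'fx': 441.4318, 'fy': 441.4318, 'cx': 315.7247, 'cy': 202.7008, 'extrinsics': [[-0.5805, -0.8141, -0.0144, 0.2816], [0.4686, -0.3485, 0.8117, -0.4051], [-0.6659, 0.4645, 0.5838, -0.565], [0.0, 0.0, 0.0, 1.0]]}
top {'fx': 461.828, 'fy': 461.828, 'cx': 316.3627, 'cy': 205.8684, 'extrinsics': [[0.0097, -0.9999, 0.0135, -0.0918], [0.9877, 0.0116, 0.156, -0.5804], [-0.1561, 0.0118, 0.9877, -1.3168], [0.0, 0.0, 0.0, 1.0]]}
```

View pics/scene0.png

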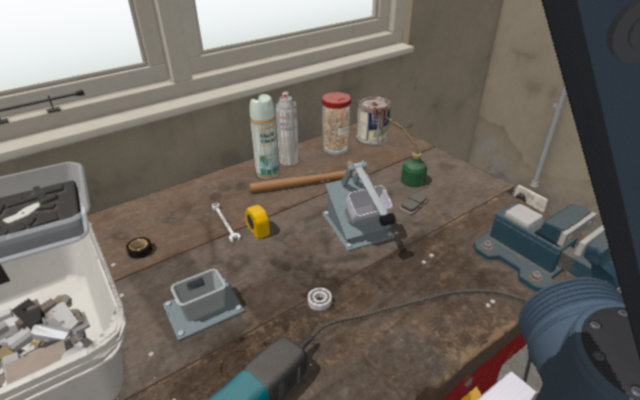

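View pics/top0.png

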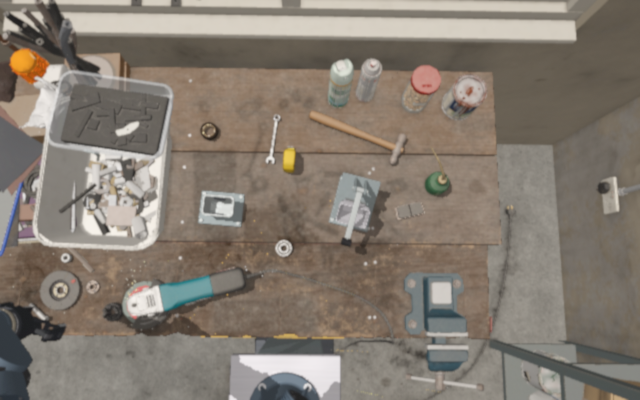

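The top view shows the cradle at (355,205), knob at (347,242), nest at (221,208), bearing at (284,248), tape at (289,160) and brake pad at (409,211). In the scene view the knob is at (388,217) and the nest at (203,300). I'll zoom in next.

Run:
```python
import cv2,numpy as np
t=cv2.imread("pics/top0.png");s=cv2.imread("pics/scene0.png")
def cr(im,x,y): return cv2.resize(im[y:y+75,x:x+100],(400,300),interpolation=cv2.INTER_CUBIC)
o=np.vstack([np.hstack([cr(t,310,170),cr(s,315,160)]),np.hstack([cr(t,172,170),cr(s,155,263)])])
cv2.imwrite("pics/crops.png",o)
```

```text
(no output)
```

View pics/crops.png

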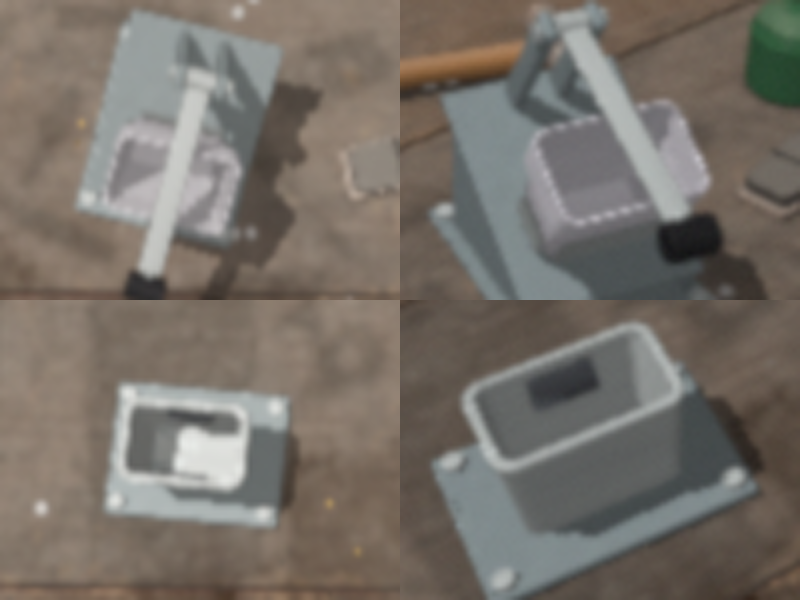

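```bash
cat > h.py <<'E'
import numpy as np, cv2
from plant import arm
CAM={"scene":None,"top":None}
def cam(n):
    s=arm.sense(); c=arm.capture(n)
    if n=="wrist":
        T=np.eye(4);T[:3,:3]=s["eef_rot"];T[:3,3]=s["ee_pos"]
        M=T@np.array(c["tool_from_camera"])
    else: M=np.linalg.inv(np.array(c["extrinsics"]))
    return c,(c["fx"],c["fy"],c["cx"],c["cy"],M)
def ray(k,u,v):
    fx,fy,cx,cy,M=k
    d=M[:3,:3]@np.array([(u-cx)/fx,-(v-cy)/fy,-1]); return M[:3,3],d/np.linalg.norm(d)
def plane(k,u,v,z):
    o,d=ray(k,u,v); return o+d*(z-o[2])/d[2]
def tri(rs):
    A=sum(np.eye(3)-np.outer(d,d) for o,d in rs); b=sum((np.eye(3)-np.outer(d,d))@o for o,d in rs)
    p=np.linalg.solve(A,b); return p,[np.linalg.norm(np.cross(p-o,d))*1e3 for o,d in rs]
E
cat > m1.py <<'E'
from h import *
np.set_printoptions(precision=4,suppress=True)
_,T=cam("top");_,S=cam("scene")
t=lambda x,y,x0,y0:(x0+x/4-.4,y0+y/4-.4)
def P(a,b): return tri([ray(T,*a),ray(S,*b)])
print("knob",P((346.5,241.5),t(290,238,315,160)))
print("hinge",P(t(200,78,310,170),t(180,18,315,160)))
tc=[t(x,y,172,170) for x,y in[(120,383-300),(288,100),(275,226),(107,212)]]
pl=[plane(T,*p,.005) for p in tc]; print("nest plate",np.array(pl),np.mean(pl,0))
sc=[t(x-400,y-300,155,263) for x,y in[(465,393),(640,322),(682,388),(503,471)]]
r=[plane(S,*p,.062) for p in sc]; print("nest rim S",np.array(r),np.mean(r,0))
tc=[t(x,y-300,172,170) for x,y in[(121,397),(249,403),(243,491),(121,482)]]
r=[plane(T,*p,.062) for p in tc]; print("nest rim T",np.array(r),np.mean(r,0))
cb=[plane(T,*t(x,y,310,170),.0) for x,y in[(133,10),(282,47),(80,208),(232,245)]]
print("cradle top corners at z0",np.array(cb))
for n,(u,v) in dict(bearing=(284,248),tape=(289,160),brake=(409,211)).items(): print(n,plane(T,u,v,.01))
E
python3 m1.py
```

```text
knob (array([ 0.4717, -0.1694,  0.1132]), [np.float64(0.13080531645552995), np.float64(0.13080531645549984)])
hinge (array([ 0.6072, -0.2035,  0.1658]), [np.float64(3.7684713819045257), np.float64(3.768471381904571)])
nest plate [[0.6316 0.2641 0.005 ]
 [0.62   0.1359 0.005 ]
 [0.5235 0.1424 0.005 ]
 [0.5326 0.2691 0.005 ]] [0.5769 0.2029 0.005 ]
nest rim S [[0.6074 0.2425 0.062 ]
 [0.6023 0.1565 0.062 ]
 [0.5504 0.1594 0.062 ]
 [0.5518 0.2459 0.062 ]] [0.578 0.201 0.062]
nest rim T [[0.6104 0.2492 0.062 ]
 [0.6071 0.1558 0.062 ]
 [0.5423 0.1577 0.062 ]
 [0.5479 0.2461 0.062 ]] [0.5769 0.2022 0.062 ]
cradle top corners at z0 [[ 0.6953 -0.167   0.    ]
 [ 0.6675 -0.282   0.    ]
 [ 0.5408 -0.1268  0.    ]
 [ 0.5138 -0.2422  0.    ]]
bearing [0.4587 0.0093 0.01  ]
tape [ 0.7289 -0.0005  0.01  ]
brake [ 0.5746 -0.3672  0.01  ]
```

Units first: shifts go in shares of 40 cm and turns go in shares of 2 rad. So -0.049 m / 0.4 = -0.1225, -0.022 m / 0.4 = -0.055, -0.02 rad / 2 = -0.01.

```bash
python3 drive.py '[-0.1225, -0.055, -0.02, 0, 0, -0.01, -0.1225, -0.055, -0.02, 0, 0, 0, -0.1225, -0.055, -0.02, 0, 0, 0, -0.1225, -0.055, -0.02, 0, 0, 0, -0.1225, -0.055, -0.02, 0, 0, 0, -0.1225, -0.055, -0.02, 0, 0, 0, -0.1225, -0.055, -0.02, 0, 0, 0, -0.1225, -0.055, -0.02, 0, 0, 0, -0.1225, -0.055, 0, 0, 0, 0, 0, 0, 0, 0, 0, 0]'
python3 - <<'E'
from h import *
c,k=cam("wrist");cv2.imwrite("pics/w1.png",c["color"][:,:,::-1]);np.save("w1.npy",np.array(k,dtype=object),allow_pickle=True)
print(np.round(c["tool_from_camera"],4).tolist(),k[:4])
E
```

```text
clock: 1.45
ee_pos: [0.5909, 0.198, 0.3029]
eef_rot: [[-0.909, 0.417, 0.001], [0.417, 0.909, -0.001], [-0.001, -0.0, -1.0]]
ft_force: [-0.4, 0.3, -0.1]
gripper_width: 0.0853
grasp_force: 0.0
[[-0.0015, 0.9571, 0.2897, 0.0731], [1.0, 0.0017, -0.0003, -0.0001], [-0.0007, 0.2897, -0.9571, -0.1353], [0.0, 0.0, 0.0, 1.0]] (358.1508345006602, 358.1508345006602, 324.79945917255884, 201.56961892965586)
```

View pics/w1.png

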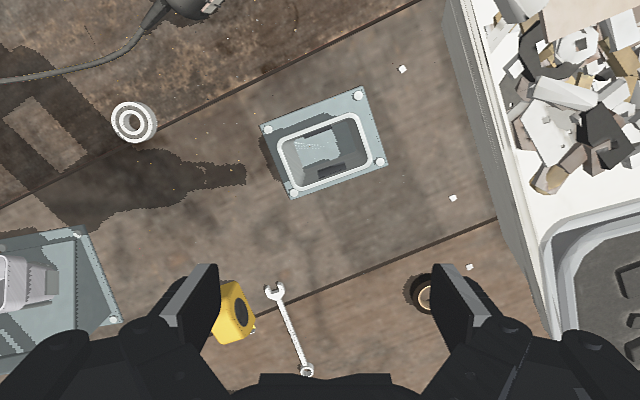

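The wrist view shows the nest at the centre, its rim spanning roughly (275–374, 110–195) and its plate corners at about (262,127), (366,86), (387,164) and (291,199). I'll fit the rim with a mask.

Run:
```python
from h import *
np.set_printoptions(precision=4,suppress=True)
k=np.load("w1.npy",allow_pickle=True)
im=cv2.imread("pics/w1.png")
def fit(m,z,lab):
    cs,_=cv2.findContours(m,cv2.RETR_EXTERNAL,cv2.CHAIN_APPROX_NONE)
    c=max(cs,key=cv2.contourArea)[:,0,:]
    w=np.array([plane(k,u,v,z)[:2] for u,v in c])
    r=cv2.minAreaRect((w*1000).astype(np.float32));print(lab,len(c),r)
roi=np.zeros(im.shape[:2],np.uint8);cv2.fillPoly(roi,[np.array([(274,142),(282,122),(360,102),(378,155),(308,200),(284,185)])],255)
hsv=cv2.cvtColor(im,cv2.COLOR_BGR2HSV)
print(hsv[165,282],hsv[133,320-5:325],hsv[125,270],hsv[150,260])
m=((hsv[...,2]>195)&(hsv[...,1]<25)&(roi>0)).astype(np.uint8)*255
fit(m,.062,"rim")
r2=np.zeros_like(roi);cv2.rectangle(r2,(250,75),(400,210),255,-1)
m2=((hsv[...,0]>80)&(hsv[...,0]<120)&(hsv[...,1]>15)&(hsv[...,2]>90)&(r2>0)).astype(np.uint8)*255
fit(cv2.morphologyEx(m2,cv2.MORPH_OPEN,np.ones((3,3))),.006,"plate")
cv2.imwrite("pics/m.png",np.hstack([cv2.resize(x[75:210,250:400],None,fx=2.6,fy=2.6) for x in(m,m2)]))
```

```text
[90 19 96] [[108  17  74]
 [128  15  67]
 [120  13  58]
 [ 94  16 112]
 [ 98  19 148]
 [ 88  18 189]
 [ 88  17 199]
 [ 85  17 197]
 [ 88  17 195]
 [ 90  16 192]] [ 85  22 137] [ 16  51 119]
rim 475 ((579.1760864257812, 202.43478393554688), (93.55608367919922, 61.33561706542969), 85.77572631835938)
plate 434 ((573.4002075195312, 203.3852081298828), (128.39808654785156, 88.34185791015625), 85.56634521484375)
```

View pics/m.png

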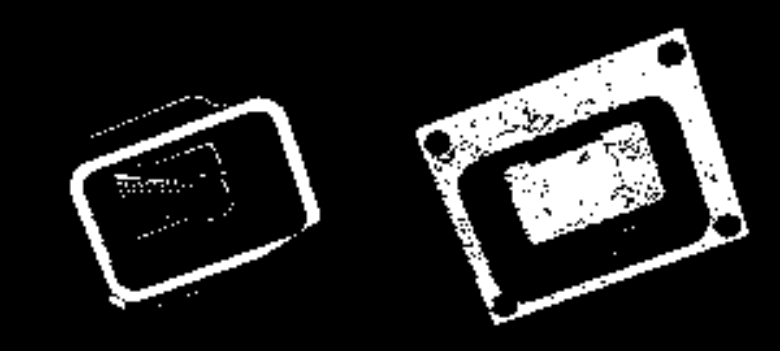

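The rim fit is good (93.6 x 61.3 mm): nest centre (0.579, 0.2025), x axis at -4.3°. Next I'll look over the cradle.

In the tool's units: -0.0534 m / 0.4 = -0.1335, -0.0149 m / 0.4 = -0.0373, -0.176 rad / 2 = -0.088.

```bash
python3 drive.py '[-0.0373, -0.1335, 0, 0, 0, 0, -0.0373, -0.1335, 0, 0, 0, 0, -0.0373, -0.1335, 0, 0, 0, 0, -0.0373, -0.1335, 0, 0, 0, 0, -0.0373, -0.1335, 0, 0, 0, 0, -0.0373, -0.1335, 0, 0, 0, 0, -0.0373, -0.1335, 0, 0, 0, 0, 0, 0, 0, 0, 0, -0.088, 0, 0, 0, 0, 0, 0, 0, 0, 0, 0, 0, 0]'
python3 - <<'E'
from h import *
c,k=cam("wrist");cv2.imwrite("pics/w2.png",c["color"][:,:,::-1]);np.save("w2.npy",np.array(k,dtype=object),allow_pickle=True)
E
```

```text
clock: 2.75
ee_pos: [0.5291, -0.1806, 0.3033]
eef_rot: [[-0.969, 0.247, -0.0], [0.247, 0.969, 0.001], [0.001, 0.0, -1.0]]
ft_force: [-0.5, -0.1, 0.0]
gripper_width: 0.0855
grasp_force: 0.0
```

View pics/w2.png

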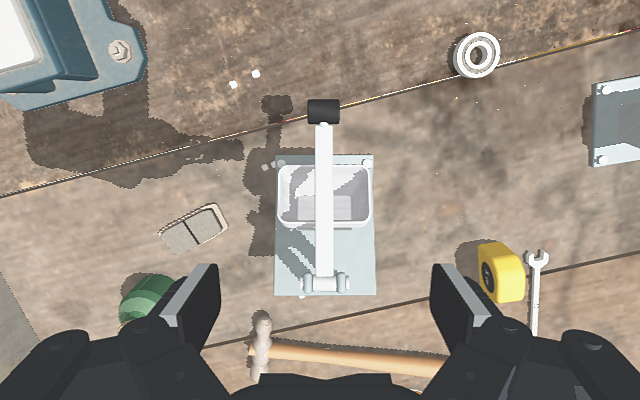

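Knob at (323,111), hinge barrel at (325,283), bar vertical in the image, so the tool yaw matches the cradle's. The pan collar spans columns 277–373.

Run:
```python
from h import *
np.set_printoptions(precision=4,suppress=True)
k=np.load("w2.npy",allow_pickle=True)
_,T=cam("top");_,S=cam("scene")
im=cv2.imread("pics/w2.png")
m=cv2.inRange(im[92:130,300:345],(0,0,0),(60,60,60));M=cv2.moments(m,True);kn=(300+M["m10"]/M["m00"],92+M["m01"]/M["m00"]);print(kn)
print("knob",tri([ray(k,*kn),ray(T,346.5,241.5),ray(S,387.1,219.1)]))
print("knob WS",tri([ray(k,*kn),ray(S,387.1,219.1)]),"WT",tri([ray(k,*kn),ray(T,346.5,241.5)]))
print("hinge",tri([ray(k,325,283),ray(S,359.6,164.6)]),tri([ray(k,325,283),ray(T,359.6,189.1)]))
for z in(.0836,.1,.113): print(z,plane(k,*kn,z))
print("hinge at .1586",plane(k,325,283,.1586))
print("base far corners",[plane(k,u,294,.0) for u in(275,376)],"at .1",[plane(k,u,294,.1) for u in(275,376)])
```

```text
(322.02027027027026, 111.66891891891892)
knob (array([ 0.472 , -0.1692,  0.1131]), [np.float64(0.8406901348495757), np.float64(0.3097667728432993), np.float64(0.546456316959443)])
knob WS (array([ 0.4722, -0.1692,  0.113 ]), [np.float64(0.6896395529119299), np.float64(0.689639552911899)]) WT (array([ 0.4722, -0.1691,  0.1131]), [np.float64(0.5715766785925157), np.float64(0.5715766785925566)])
hinge (array([ 0.6047, -0.2024,  0.1673]), [np.float64(3.282582921994691), np.float64(3.2825829219948246)]) (array([ 0.6105, -0.2013,  0.1625]), [np.float64(0.10922890763327076), np.float64(0.10922890763324387)])
0.0836 [ 0.474  -0.1693  0.0836]
0.1 [ 0.4733 -0.169   0.1   ]
0.113 [ 0.4727 -0.1688  0.113 ]
hinge at .1586 [ 0.6126 -0.2019  0.1586]
base far corners [array([ 0.6994, -0.2954,  0.    ]), array([ 0.7342, -0.1597,  0.    ])] at .1 [array([ 0.6444, -0.2652,  0.1   ]), array([ 0.6713, -0.1604,  0.1   ])]
```

Knob (0.472, -0.169, 0.113), hinge (0.612, -0.202, 0.159). The bar starts about 0.2 rad up. I'll grip the knob by its flat ends.

In the tool's units: 0.058 m / 0.4 = 0.145, 0.05 m / 0.4 = 0.125.

```bash
python3 drive.py '[0.145, -0.0075, 0, 0, 0, 0, 0, 0, 0.125, 0, 0, 0, 0, 0, 0.125, 0, 0, 0, 0, 0, 0.125, 0, 0, 0, 0, 0, 0.0875, 0, 0, 0, 0, 0, 0.0375, 0, 0, 0, 0, 0, 0, 0, 0, 0]' && python3 drive.py '[0, 0, 0, 0, 0, 0, 0, 0, 0, 0, 0, 0, 0, 0, 0, 0, 0, 0, 0, 0, 0, 0, 0, 0, 0, 0, 0, 0, 0, 0, 0, 0, 0, 0, 0, 0]' 0.02 25
```

```text
clock: 3.78
ee_pos: [0.4723, -0.1705, 0.1029]
eef_rot: [[-0.969, 0.246, -0.001], [0.246, 0.969, 0.001], [0.001, 0.0, -1.0]]
ft_force: [0.2, 0.1, -0.6]
gripper_width: 0.0852
grasp_force: 0.0
clock: 4.53
ee_pos: [0.4737, -0.1683, 0.104]
eef_rot: [[-0.968, 0.249, 0.003], [0.249, 0.968, 0.004], [-0.002, 0.004, -1.0]]
ft_force: [6.2, 10.7, 1.1]
gripper_width: 0.0277
grasp_force: 30.0
```

In the tool's units: -0.029 m / 0.4 = -0.0725, -0.028 m / 0.4 = -0.07.

```bash
python3 drive.py '[0.015, 0, -0.07, 0, 0, 0, 0.0013, 0, -0.0725, 0, 0, 0, -0.0125, 0, -0.07, 0, 0, 0, -0.025, 0, -0.0675, 0, 0, 0, -0.0375, 0, -0.0613, 0, 0, 0, -0.0488, 0, -0.0525, 0, 0, 0]'
```

```text
clock: 5.28
ee_pos: [0.5127, -0.1778, 0.2608]
eef_rot: [[-0.969, 0.246, -0.003], [0.246, 0.969, 0.007], [0.005, 0.006, -1.0]]
ft_force: [3.7, 6.1, -6.9]
gripper_width: 0.0274
grasp_force: 26.4
```

In the tool's units: -0.0285 m / 0.4 = -0.0713, -0.028 m / 0.4 = -0.07.

```bash
python3 drive.py '[-0.0588, 0, -0.0425, 0, 0, 0, -0.065, 0, -0.03, 0, 0, 0, -0.07, 0, -0.0175, 0, 0, 0, -0.0713, 0, -0.0038, 0, 0, 0, -0.0713, 0, 0.01, 0, 0, 0, -0.0675, 0, 0.0238, 0, 0, 0, 0, 0, 0, 0, 0, 0]'
```

```text
clock: 6.15
ee_pos: [0.6737, -0.2179, 0.2855]
eef_rot: [[-0.97, 0.245, 0.005], [0.245, 0.97, 0.005], [-0.004, 0.007, -1.0]]
ft_force: [3.3, 7.5, 4.2]
gripper_width: 0.0274
grasp_force: 28.0
```

In the tool's units: 0.05 m / 0.4 = 0.125, -0.04 m / 0.4 = -0.1.

```bash
python3 drive.py '[0, 0, 0, 0, 0, 0, 0, 0, 0, 0, 0, 0, 0, 0, 0, 0, 0, 0, 0, 0, -0.1, 0, 0, 0, 0, 0, -0.1, 0, 0, 0, 0.125, 0, 0, 0, 0, 0, 0.125, 0, 0, 0, 0, 0, 0.075, 0, 0.05, 0, 0, 0, 0, 0, 0.05, 0, 0, 0, 0, 0, 0, 0, 0, 0, 0, 0, 0, 0, 0, 0]' 0.085
python3 - <<'E'
from h import *
c,k=cam("wrist");cv2.imwrite("pics/w3.png",c["color"][:,:,::-1]);np.save("w3.npy",np.array(k,dtype=object),allow_pickle=True)
E
```

```text
clock: 7.52
ee_pos: [0.5451, -0.1898, 0.3256]
eef_rot: [[-0.969, 0.247, 0.001], [0.247, 0.969, -0.001], [-0.001, -0.001, -1.0]]
ft_force: [0.8, 0.6, 0.5]
gripper_width: 0.0846
grasp_force: 0.0
```

View pics/w3.png

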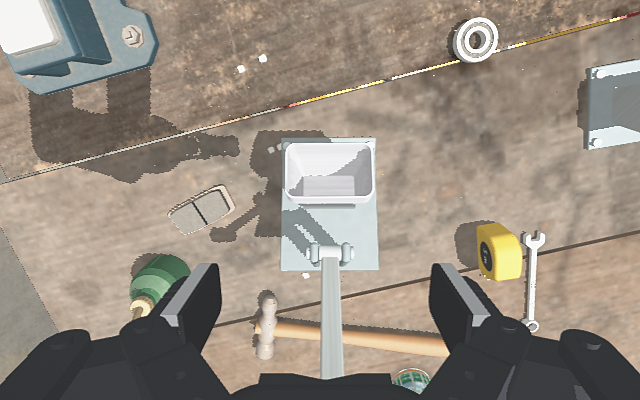

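The bar is leaning back and the pan is free. The collar rim spans about (285–374, 141–200). I'll zoom in to get the rim corners.

Run:
```python
import cv2
im=cv2.imread("pics/w3.png");cv2.imwrite("pics/w3c.png",cv2.resize(im[130:220,270:390],(800,600),interpolation=cv2.INTER_CUBIC))
```

```text
(no output)
```

View pics/w3c.png

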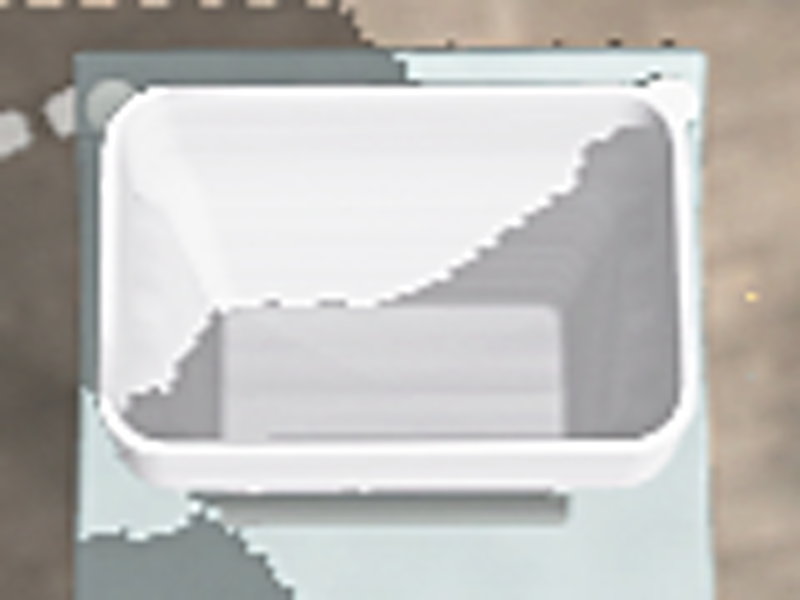

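```bash
cat > fit.py <<'E'
from h import *
from scipy.optimize import least_squares
from scipy.spatial.transform import Rotation as R
np.set_printoptions(precision=4,suppress=True)
k=np.load("w3.npy",allow_pickle=True);Mi=np.linalg.inv(k[4])
pr=lambda p:(lambda c:np.array([k[2]-k[0]*c[0]/c[2],k[3]+k[1]*c[1]/c[2]]))((Mi@np.r_[p,1])[:3])
obs=[((-.029,0,.072),(329.1,142.6)),((.029,0,.072),(329.1,197.6)),((0,-.044,.072),(284.3,None)),((0,.044,.072),(373.8,None)),]
def pose(q): return R.from_euler('ZY',[q[3],np.radians(-30)]),np.array(q[:3])
def res(q):
    Rm,t=pose(q);o=[]
    for p,(u,v) in obs:
        w=pr(t+Rm.apply(p));o.append(w[0]-u)
        if v:o.append(w[1]-v)
    w=pr(t+Rz(q[3])@np.array([.032,0,.1086])) ; o+= list(.5*(w-np.array([330,252])))
    return np.r_[o,(q[2]-.05)/.001,(q[3]+.245)/.01]
def Rz(a): return R.from_euler('z',a).as_matrix()
r=least_squares(res,[.58,-.19,.05,-.245]);q=r.x
print(q,np.round(r.fun,2))
Rm,t=pose(q)
E
python3 fit.py
```

```text
[ 0.5806 -0.1945  0.05   -0.2457] [-0.22 -0.5   0.2   0.4   0.34 -0.26 -0.11  0.17 -0.02 -0.07]
```

```bash
cat >> fit.py <<'E'
s=arm.sense();Rt=np.array(s["eef_rot"]);p=s["ee_pos"]
G=Rm.as_matrix()[:,[1,0,2]]*[1,1,-1]
for h in(.16,.054):
    tgt=t+Rm.apply([0,0,h]);print(h,tgt,"now in tool",Rt.T@(tgt-p),"in grasp frame",G.T@(tgt-p))
print("rotvec",R.from_matrix(Rt.T@G).as_rotvec(), "residual after rz1.571,rx-.5236",R.from_matrix((Rt@R.from_rotvec([0,0,1.571]).as_matrix()@R.from_rotvec([-.5236,0,0]).as_matrix()).T@G).as_rotvec())
E
python3 fit.py
```

```text
[ 0.5806 -0.1945  0.05   -0.2457] [-0.22 -0.5   0.2   0.4   0.34 -0.26 -0.11  0.17 -0.02 -0.07]
0.16 [ 0.503  -0.1751  0.1885] now in tool [0.0449 0.0039 0.1371] in grasp frame [ 0.004  -0.1073  0.0965]
0.054 [ 0.5544 -0.188   0.0967] now in tool [-0.0079  0.0041  0.229 ] in grasp frame [ 0.004  -0.1073  0.2025]
rotvec [-0.4098 -0.4076  1.5288] residual after rz1.571,rx-.5236 [ 0.0019  0.0023 -0.0027]
```

In the tool's units: 0.045 m / 0.4 = 0.1125, 0.02 m / 0.4 = 0.05, 0.1746 rad / 2 = 0.0873.

```bash
python3 drive.py '[0.1125, 0.01, 0.05, 0, 0, 0.087, 0, 0, 0.05, 0, 0, 0.0873, 0, 0, 0, 0, 0, 0.0873, 0, 0, 0, 0, 0, 0.0873, 0, 0, 0, 0, 0, 0.0873, 0, 0, 0, 0, 0, 0.0873, 0, 0, 0, 0, 0, 0.0873, 0, 0, 0, 0, 0, 0.0873, 0, 0, 0, 0, 0, 0.0873, 0, 0, 0, -0.0873, 0, 0, 0, 0, 0, -0.0873, 0, 0, 0, 0, 0, -0.0873, 0, 0]' 0.058 && python3 drive.py '[0, 0, 0, 0, 0, 0, 0, 0, 0, 0, 0, 0]'; python3 fit.py
python3 - <<'E'
from h import *
c,k=cam("wrist");cv2.imwrite("pics/w4.png",c["color"][:,:,::-1]);np.save("w4.npy",np.array(k,dtype=object),allow_pickle=True)
E
```

```text
clock: 9.07
ee_pos: [0.5028, -0.1751, 0.2867]
eef_rot: [[0.247, 0.836, 0.491], [0.969, -0.211, -0.127], [-0.003, 0.507, -0.862]]
ft_force: [1.3, 0.6, -0.3]
gripper_width: 0.0578
grasp_force: 0.0
clock: 9.32
ee_pos: [0.5038, -0.1757, 0.2865]
eef_rot: [[0.246, 0.839, 0.486], [0.969, -0.212, -0.125], [-0.001, 0.501, -0.865]]
ft_force: [0.8, -0.2, 0.3]
gripper_width: 0.0576
grasp_force: 0.0
[ 0.5806 -0.1945  0.05   -0.2457] [-0.22 -0.5   0.2   0.4   0.34 -0.26 -0.11  0.17 -0.02 -0.07]
0.16 [ 0.503  -0.1751  0.1885] now in tool [ 0.0005 -0.05    0.0842] in grasp frame [ 0.0004 -0.0498  0.0843]
0.054 [ 0.5544 -0.188   0.0967] now in tool [ 0.0008 -0.0501  0.1902] in grasp frame [ 0.0004 -0.0498  0.1903]
rotvec [ 0.0017  0.0027 -0.0019] residual after rz1.571,rx-.5236 [ 0.4135  0.4117 -1.5337]
```

View pics/w4.png

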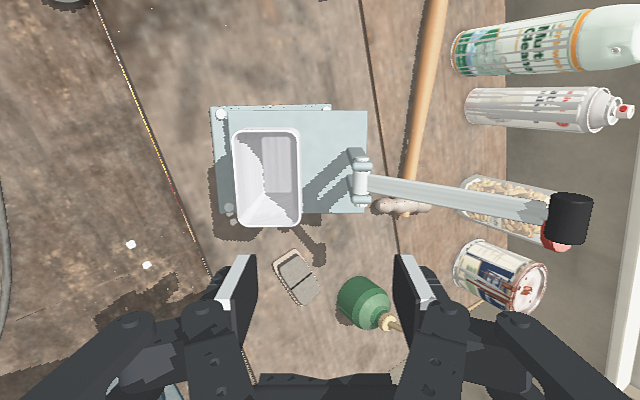

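The wrist view shows the pan collar at (232–300, 128–226) and the fingertips at (257,255) and (393,255). That puts the tips about 3 mm ahead of the TCP at this opening, so I'll grip with the TCP 55 mm up the pan.

In the tool's units: -0.05 m / 0.4 = -0.125, 0.03 m / 0.4 = 0.075, 0.003 rad / 2 = 0.0015.

```bash
python3 drive.py '[0.0013, -0.125, 0, 0.001, 0.0015, -0.001, 0, 0, 0.1125, 0, 0, 0, 0, 0, 0.1125, 0, 0, 0, 0, 0, 0.1, 0, 0, 0, 0, 0, 0.075, 0, 0, 0, 0, 0, 0.05, 0, 0, 0, 0, 0, 0, 0, 0, 0, 0, 0, 0, 0, 0, 0]' 0.085; python3 fit.py
```

```text
clock: 10.38
ee_pos: [0.5477, -0.1846, 0.1061]
eef_rot: [[0.242, 0.84, 0.486], [0.97, -0.21, -0.119], [0.002, 0.5, -0.866]]
ft_force: [-0.1, -0.2, -0.8]
gripper_width: 0.0855
grasp_force: 0.0
[ 0.5806 -0.1945  0.05   -0.2457] [-0.22 -0.5   0.2   0.4   0.34 -0.26 -0.11  0.17 -0.02 -0.07]
0.16 [ 0.503  -0.1751  0.1885] now in tool [-0.0014  0.0017 -0.0942] in grasp frame [-0.0016  0.0016 -0.0942]
0.054 [ 0.5544 -0.188   0.0967] now in tool [-0.0016  0.0016  0.0118] in grasp frame [-0.0016  0.0016  0.0118]
rotvec [ 0.0004 -0.0024  0.0005] residual after rz1.571,rx-.5236 [ 0.4088  0.4081 -1.5318]
```

In the tool's units: 0.011 m / 0.4 = 0.0275, -0.0016 m / 0.4 = -0.004, -0.002 rad / 2 = -0.001.

```bash
python3 drive.py '[-0.004, 0.004, 0.0275, 0, -0.001, 0, 0, 0, 0, 0, 0, 0]' && python3 drive.py '[0, 0, 0, 0, 0, 0, 0, 0, 0, 0, 0, 0, 0, 0, 0, 0, 0, 0, 0, 0, 0, 0, 0, 0, 0, 0, 0, 0, 0, 0]' 0.05 60; python3 fit.py | sed -n 3p
```

```text
clock: 10.62
ee_pos: [0.5534, -0.1879, 0.0978]
eef_rot: [[0.244, 0.84, 0.485], [0.97, -0.211, -0.122], [-0.0, 0.5, -0.866]]
ft_force: [0.3, -0.2, -0.5]
gripper_width: 0.085
grasp_force: 0.0
clock: 11.25
ee_pos: [0.5526, -0.1875, 0.0979]
eef_rot: [[0.244, 0.84, 0.485], [0.97, -0.211, -0.122], [-0.0, 0.5, -0.866]]
ft_force: [-2.9, 0.6, 5.3]
gripper_width: 0.0568
grasp_force: 64.0
0.054 [ 0.5544 -0.188   0.0967] now in tool [-0.      0.001   0.0019] in grasp frame [-0.      0.001   0.0019]
```

In the tool's units: -0.04 m / 0.4 = -0.1, -0.03 m / 0.4 = -0.075, 0.1746 rad / 2 = 0.0873.

```bash
python3 drive.py '[0, 0, -0.0375, 0, 0, 0, 0, 0, -0.075, 0, 0, 0, 0, 0, -0.1, 0, 0, 0, 0, 0, -0.1, 0, 0, 0, 0, 0, -0.075, 0, 0, 0, 0, 0, -0.075, 0.0873, 0, 0, 0, 0, -0.05, 0.0873, 0, 0, 0, 0, 0, 0.0873, 0, 0, 0, 0, 0, 0, 0, 0]'
python3 - <<'E'
from h import *
from scipy.spatial.transform import Rotation as R
s=arm.sense();Rt=np.array(s["eef_rot"])
a=np.radians(-4.3);G=np.array([[-np.sin(a),np.cos(a),0],[np.cos(a),np.sin(a),0],[0,0,-1]])
print("rot",R.from_matrix(Rt.T@G).as_rotvec(),"move",Rt.T@(np.array([.579,.2025,.20])-s["ee_pos"]))
E
```

```text
clock: 12.38
ee_pos: [0.4709, -0.1602, 0.262]
eef_rot: [[0.223, 0.971, 0.086], [0.975, -0.224, 0.003], [0.022, 0.083, -0.996]]
ft_force: [0.5, 0.7, -1.1]
gripper_width: 0.0573
grasp_force: 64.6
rot [ 0.08458674 -0.0154068  -0.15039733] move [0.37622052 0.01864994 0.07194684]
```

In the tool's units: 0.055 m / 0.4 = 0.1375, 0.05 m / 0.4 = 0.125, -0.15 rad / 2 = -0.075.

```bash
python3 drive.py '[0, 0, 0, 0.0425, -0.0075, 0, 0, 0, 0, 0, 0, -0.075, 0.125, 0.015, 0, 0, 0, 0, 0.1375, 0.015, 0, 0, 0, 0, 0.1375, 0.015, 0, 0, 0, 0, 0.1375, 0.015, 0, 0, 0, 0, 0.1375, 0.015, 0, 0, 0, 0, 0.125, 0.015, 0, 0, 0, 0, 0.075, 0, 0, 0, 0, 0, 0, 0, 0, 0, 0, 0, 0, 0, 0, 0, 0, 0]'
cat > n.py <<'E'
from h import *
from scipy.spatial.transform import Rotation as R
import sys
np.set_printoptions(precision=4,suppress=True)
s=arm.sense();Rt=np.array(s["eef_rot"])
a=np.radians(-4.3);G=np.array([[-np.sin(a),np.cos(a),0],[np.cos(a),np.sin(a),0],[0,0,-1]])
print("rot",R.from_matrix(Rt.T@G).as_rotvec(),"move",Rt.T@(np.array([.579,.2025,.062+.008])-s["ee_pos"]),s["clock"],s["ft_force"],s["moment"])
E
python3 n.py
python3 - <<'E'
from h import *
for n in("wrist","scene"):
    c,k=cam(n);cv2.imwrite(f"pics/{n}5.png",c["color"][:,:,::-1]);np.save(f"{n}5.npy",np.array(k,dtype=object),allow_pickle=True)
a=cv2.imread("pics/wrist5.png");b=cv2.imread("pics/scene5.png")
cv2.imwrite("pics/c5.png",np.vstack([a[100:400,120:520],cv2.resize(b[170:320,130:330],(400,300),interpolation=cv2.INTER_CUBIC)]))
E
```

```text
clock: 13.75
ee_pos: [0.5298, 0.1862, 0.2633]
eef_rot: [[0.077, 0.997, -0.006], [0.997, -0.077, 0.009], [0.009, -0.007, -1.0]]
ft_force: [0.5, -0.7, -0.9]
gripper_width: 0.0567
grasp_force: 64.6
rot [-0.0068 -0.0088 -0.0016] move [0.0184 0.0491 0.1932] 13.75 [ 0.4602 -0.6844 -0.8883] [-0.0249  0.0171 -0.0352]
```

View pics/c5.png

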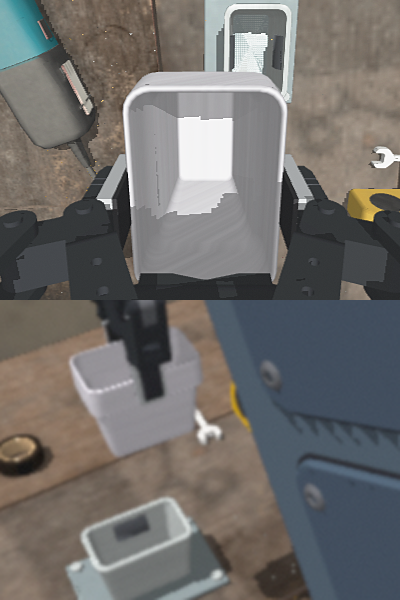

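The pan is held squarely by its collar with its mouth up, and the nest is ahead of it at about wrist (380,150). All nest views average to about (0.578, 0.2026). I'll move over it.

Units first: shifts go in shares of 40 cm and turns go in shares of 2 rad. So 0.047 m / 0.4 = 0.1175, 0.04 m / 0.4 = 0.1, -0.009 rad / 2 = -0.0045.

```bash
sed -i 's/\.579,\.2025/.5778,.2026/' n.py; python3 drive.py '[0.0475, 0.1175, 0, -0.0035, -0.0045, -0.001, 0, 0, 0.1, 0, 0, 0, 0, 0, 0.1, 0, 0, 0, 0, 0, 0.075, 0, 0, 0, 0, 0, 0.025, 0, 0, 0, 0, 0, 0, 0, 0, 0, 0, 0, 0, 0, 0, 0]'; python3 n.py
```

```text
clock: 14.72
ee_pos: [0.5811, 0.2022, 0.1457]
eef_rot: [[0.075, 0.997, 0.005], [0.997, -0.075, 0.0], [0.001, 0.005, -1.0]]
ft_force: [-0.4, 0.5, -1.2]
gripper_width: 0.0568
grasp_force: 64.7
rot [ 0.005  -0.0009 -0.0001] move [ 0.0001 -0.0037  0.0757] 14.725 [-0.3908  0.4763 -1.2182] [-0.0271 -0.0417  0.0134]
```

In the tool's units: 0.015 m / 0.4 = 0.0375, 0.005 m / 0.4 = 0.0125, 0.005 rad / 2 = 0.0025.

```bash
python3 drive.py '[0, -0.0088, 0, 0.0025, 0, 0, 0, 0, 0.0375, 0, 0, 0, 0, 0, 0.0375, 0, 0, 0, 0, 0, 0.025, 0, 0, 0, 0, 0, 0.0125, 0, 0, 0, 0, 0, 0, 0, 0, 0, 0, 0, 0, 0, 0, 0]'; python3 n.py
python3 - <<'E'
from h import *
for n in("top","scene"):
    c,k=cam(n);cv2.imwrite(f"pics/{n}6.png",c["color"][:,:,::-1])
a=cv2.imread("pics/top6.png");b=cv2.imread("pics/scene6.png")
cv2.imwrite("pics/c6.png",np.hstack([cv2.resize(a[170:245,180:260],None,fx=5,fy=5,interpolation=cv2.INTER_CUBIC),cv2.resize(b[255:330,160:240],None,fx=5,fy=5,interpolation=cv2.INTER_CUBIC)]))
E
```

```text
clock: 15.6
ee_pos: [0.5771, 0.2026, 0.0994]
eef_rot: [[0.075, 0.997, -0.001], [0.997, -0.075, 0.0], [0.0, -0.001, -1.0]]
ft_force: [2.8, 0.2, -2.9]
gripper_width: 0.0569
grasp_force: 64.6
rot [-0.0014 -0.0003  0.0003] move [0.0001 0.0007 0.0294] 15.6 [ 2.7998  0.2405 -2.876 ] [-0.0458 -0.5796 -0.0461]
```

View pics/c6.png

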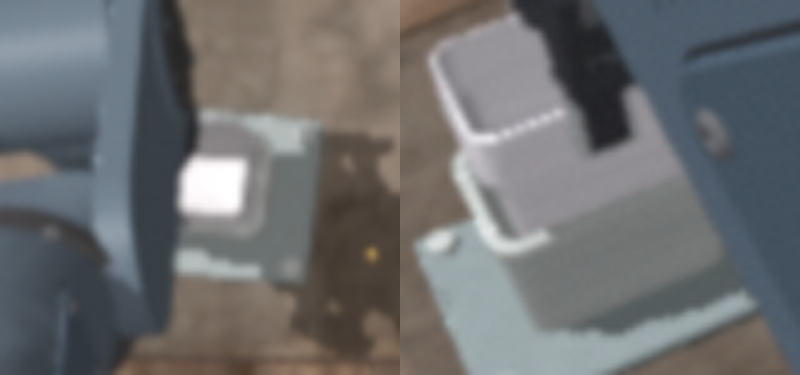

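Contact is already made on the -x side (+2.8 N in x), so the nest centre lies about 2 mm further in +x. I'll shift and feel.

In the tool's units: 0.002 m / 0.4 = 0.005.

```bash
python3 drive.py '[0, 0.005, 0, 0, 0, 0, 0, 0, 0, 0, 0, 0, 0, 0, 0, 0, 0, 0]'; python3 n.py
```

```text
clock: 16.08
ee_pos: [0.5775, 0.2024, 0.099]
eef_rot: [[0.075, 0.997, -0.005], [0.997, -0.075, 0.0], [-0.0, -0.005, -1.0]]
ft_force: [0.9, -0.5, -2.0]
gripper_width: 0.0567
grasp_force: 64.8
rot [-0.0048  0.0002  0.0004] move [0.0002 0.0005 0.029 ] 16.075 [ 0.9311 -0.4624 -2.024 ] [ 0.0203 -0.0105 -0.0112]
```

In the tool's units: 0.003 m / 0.4 = 0.0075, 0.001 m / 0.4 = 0.0025, -0.004 rad / 2 = -0.002.

```bash
python3 drive.py '[0, 0.0025, 0.005, -0.002, 0, 0, 0, 0, 0.0075, 0, 0, 0, 0, 0, 0.0075, 0, 0, 0, 0, 0, 0, 0, 0, 0]'; python3 n.py
```

```text
clock: 16.58
ee_pos: [0.5784, 0.2023, 0.0905]
eef_rot: [[0.075, 0.997, -0.001], [0.997, -0.075, -0.0], [-0.0, -0.001, -1.0]]
ft_force: [-0.6, -0.5, -2.0]
gripper_width: 0.0569
grasp_force: 64.7
rot [-0.0012  0.0003  0.0004] move [ 0.0003 -0.0006  0.0205] 16.575 [-0.6492 -0.4844 -1.9959] [ 0.0208  0.2572 -0.0509]
```

In the tool's units: 0.003 m / 0.4 = 0.0075.

```bash
python3 drive.py '[0, 0, 0.0075, 0, 0, 0, 0, 0, 0.0075, 0, 0, 0, 0, 0, 0.0075, 0, 0, 0, 0, 0, 0, 0, 0, 0]'; python3 n.py
```

```text
clock: 17.08
ee_pos: [0.5791, 0.2025, 0.0821]
eef_rot: [[0.075, 0.997, 0.001], [0.997, -0.075, 0.0], [0.0, 0.001, -1.0]]
ft_force: [-2.7, 0.9, 2.6]
gripper_width: 0.0566
grasp_force: 65.4
rot [ 0.0006 -0.0002  0.0002] move [ 0.     -0.0013  0.0121] 17.075 [-2.7454  0.9183  2.5868] [ 0.1045  0.5061 -0.0419]
```

In the tool's units: 0.002 m / 0.4 = 0.005, -0.0008 m / 0.4 = -0.002.

```bash
python3 drive.py '[0, -0.002, 0.005, 0, 0, 0, 0, 0, 0.005, 0, 0, 0, 0, 0, 0.005, 0, 0, 0, 0, 0, 0, 0, 0, 0]'; python3 n.py
```

```text
clock: 17.58
ee_pos: [0.579, 0.2025, 0.0766]
eef_rot: [[0.075, 0.997, 0.002], [0.997, -0.075, 0.0], [0.0, 0.002, -1.0]]
ft_force: [-1.9, 0.3, 4.4]
gripper_width: 0.0567
grasp_force: 65.7
rot [ 0.0022 -0.0004  0.0002] move [-0.     -0.0012  0.0066] 17.575 [-1.9229  0.293   4.3844] [ 0.0751  0.5133 -0.0979]
```

In the tool's units: 0.0015 m / 0.4 = 0.0038, -0.0005 m / 0.4 = -0.0013, 0.002 rad / 2 = 0.001.

```bash
python3 drive.py '[0, -0.0013, 0.0038, 0.001, 0, 0, 0, 0, 0.0038, 0, 0, 0, 0, 0, 0.0038, 0, 0, 0, 0, 0, 0, 0, 0, 0]'; python3 n.py
```

```text
clock: 18.08
ee_pos: [0.579, 0.2026, 0.0725]
eef_rot: [[0.075, 0.997, 0.001], [0.997, -0.075, 0.001], [0.001, 0.001, -1.0]]
ft_force: [-1.2, -0.3, 6.8]
gripper_width: 0.0565
grasp_force: 65.9
rot [ 0.0014 -0.0007  0.0002] move [-0.0001 -0.0012  0.0025] 18.075 [-1.2372 -0.3059  6.768 ] [ 0.0384  0.4776 -0.1001]
```

In the tool's units: 0.001 m / 0.4 = 0.0025.

```bash
python3 drive.py '[0, 0, 0.0025, 0, 0, 0, 0, 0, 0.0025, 0, 0, 0, 0, 0, 0, 0, 0, 0]'; python3 n.py; python3 drive.py '[0, 0, 0.0025, 0, 0, 0, 0, 0, 0, 0, 0, 0]'; python3 n.py
```

```text
clock: 18.45
ee_pos: [0.5791, 0.2026, 0.0708]
eef_rot: [[0.075, 0.997, 0.002], [0.997, -0.075, 0.001], [0.001, 0.002, -1.0]]
ft_force: [-2.0, 0.6, 7.0]
gripper_width: 0.0568
grasp_force: 66.0
rot [ 0.0017 -0.0007  0.0002] move [-0.0001 -0.0013  0.0008] 18.45 [-2.0381  0.6259  6.9777] [-0.0249  0.4519 -0.1535]
clock: 18.7
ee_pos: [0.5791, 0.2026, 0.0699]
eef_rot: [[0.075, 0.997, 0.002], [0.997, -0.075, 0.001], [0.001, 0.002, -1.0]]
ft_force: [-3.7, 0.5, 9.2]
gripper_width: 0.0568
grasp_force: 66.0
rot [ 0.0018 -0.0007  0.0002] move [-0.0001 -0.0013 -0.0002] 18.7 [-3.7248  0.507   9.1795] [-0.0339  0.5284 -0.1393]
```

Continuing until there is a clear force rise.

```bash
for i in 1; do python3 drive.py '[0, 0, 0.0025, 0, 0, 0, 0, 0, 0, 0, 0, 0]' | sed -n '2p;4p'; python3 drive.py '[0, 0, 0.0025, 0, 0, 0, 0, 0, 0, 0, 0, 0]'| sed -n '2p;4p'; done
```

```text
ee_pos: [0.5792, 0.2027, 0.0696]
ft_force: [-3.9, 0.8, 12.6]
ee_pos: [0.5792, 0.2026, 0.0695]
ft_force: [-5.3, -1.5, 18.0]
```

The hard stop is at TCP z 0.0695, against 0.070 expected. One more nudge, then I'll release and retreat.

In the tool's units: 0.001 m / 0.4 = 0.0025.

```bash
python3 drive.py '[0, 0, 0.0025, 0, 0, 0, 0, 0, 0, 0, 0, 0]'| sed -n '2p;4p'; python3 drive.py '[0, 0, -0.0075, 0, 0, 0, 0, 0, 0, 0, 0, 0]'| sed -n '2p;4p'; python3 drive.py '[0, 0, 0, 0, 0, 0, 0, 0, 0, 0, 0, 0, 0, 0, 0, 0, 0, 0, 0, 0, 0, 0, 0, 0, 0, 0, -0.05, 0, 0, 0, 0, 0, -0.1, 0, 0, 0, 0, 0, -0.125, 0, 0, 0, 0, 0, -0.125, 0, 0, 0, -0.125, 0, -0.125, 0, 0, 0, -0.15, 0, 0, 0, 0, 0, 0, 0, 0, 0, 0, 0]' 0.085
python3 - <<'E'
from h import *
o=[]
for n in("top","scene"):
    c,k=cam(n);cv2.imwrite(f"pics/{n}7.png",c["color"][:,:,::-1])
c,k=cam("wrist");cv2.imwrite("pics/wrist7.png",c["color"][:,:,::-1]);np.save("w7.npy",np.array(k,dtype=object),allow_pickle=True)
a=cv2.imread("pics/wrist7.png");b=cv2.imread("pics/scene7.png")
cv2.imwrite("pics/c7.png",np.hstack([cv2.resize(a,(480,300)),cv2.resize(b[250:340,155:245],(300,300),interpolation=cv2.INTER_CUBIC)]))
E
```

```text
ee_pos: [0.5792, 0.2026, 0.0695]
ft_force: [-6.0, -1.4, 23.7]
ee_pos: [0.5788, 0.2026, 0.0696]
ft_force: [-2.6, 0.8, 9.3]
clock: 21.08
ee_pos: [0.5705, 0.095, 0.2737]
eef_rot: [[0.08, 0.997, 0.0], [0.997, -0.08, -0.001], [-0.001, 0.0, -1.0]]
ft_force: [-0.3, 0.6, -0.7]
gripper_width: 0.0853
grasp_force: 0.0
```

View pics/c7.png

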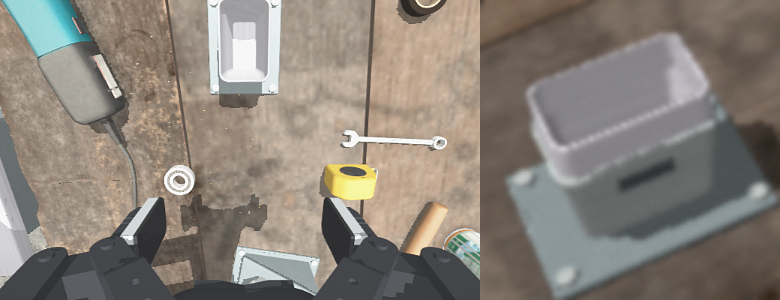

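The pan stands upright in the nest with its collar flush on the rim all round. The fingers are clear, and the bearing and tape are where they were.

```bash
python3 -c "
from plant import arm
print(arm.finish_job())"
```

```text
the job is handed in; nothing more can be done
None
```

I handed the job in at about 21 s, and no verdict came back. The bar is swung back to about 2.5 rad. The pan went down to its hard stop in the nest (23.7 N at the wrist) and looks flush on the rim; the bearing, tape measure and brake pad were not touched.

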